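# Lock the bayonet cap onto the strainer pot

## Task

Pick up the strainer cap by its red handle, drop its two pins through the slots in the mouth of the brass strainer pot, and twist it clockwise (seen from above) until its ramps pull it snugly down on the black gasket, so that it stays tight when you let go. Tighten it by feel: neither left loose nor forced so hard that the gasket is crushed, and leave everything else where it is.

Things in the scene. Friction and masses are not known exactly. Their poses are not given: they have to be found in the camera images.
- cap_grip (a point): Centre of the red handle of the strainer cap, on the cap's axis. The handle is an upright bar, 70 mm long (along x), 12 mm thick (y), 44 mm high (z): grip it across the thickness. It stands on an aluminium flange 84 mm across whose top face is 22 mm below this point. Cap about 0.3 kg; at the start upright on a 130 mm square black rubber mat 4 mm thick. Same after half a turn.
- cap_pins (a point): Centre of the cap's bayonet pins, on the cap's axis, 45 mm below the handle's centre, axes as the handle's. The pins, 8 mm thick, stick out along x both ways below the handle's ends, 60 mm over both, from a plug 40 mm across. The plug's underside is 5 mm below this point, the flange's underside 17 mm above it.
- housing: The fixed brass strainer pot, 84 mm across, with a pipe stub on each side: origin on its upright axis at its underside on the shelf. The sprung gasket counts as part of it.
- housing_mouth (a point): Centre of the pot's open top, at the rim, 80 mm above the shelf; z up. The 43 mm bore is ringed by steel lips with two slots, 12 mm wide at the bore, towards +x and -x of this frame: the pins pass when the cap's x axis is in line, either way round. The handle's centre is then 31 to 36 mm above this point; with the pins still on the lips, 49 mm or more.
- gasket_seat (a point): Same place and axes as the mouth. A black sprung gasket ring, 65 to 81 mm across, stands 3 to 7 mm proud of the rim, differing from pot to pot; the flange rests on it. The cap is snug when it squeezes the gasket with about 10 N (8 to 16 N is right; 25 N crushes it). Turning moment at snug: about 0.28 N m (0.24 to 0.32 with the grease) while turning; below 0.2 is loose, above 0.45 too tight. Stays tight when released.
- lip_ramps (a point): Same place and axes as the mouth. Turned clockwise seen from above, the pins run under the lips, whose ramps lead the cap down about 6 mm per rad; the grip must follow it down. It turns freely at first; at 0.45 to 1.1 rad from the slots, differing from pot to pot, it starts to squeeze the gasket and the moment climbs to snug within about 0.25 rad. A solid stop lies at 1.5 rad.
- thermostat: white plastic room thermostat, 86 x 86 x 28 mm, standing on edge in the bay. A bystander, to be left alone.
- gauge: round chrome pressure gauge, 64 mm across, 25 mm high, lying face up in the bay. A bystander, to be left alone.
- tee1: brass push-fit tee, 68 mm long, lying in the bay. A bystander, to be left alone.
- tee2: second brass push-fit tee, 68 mm long, lying in the bay. A bystander, to be left alone.
- clip: grey plastic sensor clip, 40 x 24 x 25 mm, in the bay. A bystander, to be left alone.
- tin: small green grease tin, 60 mm across, 45 mm high. A bystander, to be left alone.
- old_ring: old grey sealing ring, 81 mm across, 8 mm high, lying flat on the shelf. A bystander, to be left alone.
- spanner: steel spanner lying flat on the shelf. A bystander, to be left alone.
There are look-alikes about, which are no part of the job. Of the things that look like the part that bears cap_grip, take the one that is farthest to the robot's left at the start.

How it is judged (in metres and radians):
On the way:
1. the cap is in the mouth with both pins through the slots, not yet turned (horizontal distance between cap_grip and housing_mouth below 0.004 m and z of cap_grip in the frame of housing_mouth below 0.0375 m and angle between the x axis of cap_grip and the x axis of housing_mouth, either way round below 0.35 rad), for 0.1 s.
At the end, for the whole second after the job is handed in: the cap sits upright in the mouth (axis within 4 mm, tilt under 0.06 rad), turned at least 0.4 rad past the slots, released and at rest, and bears on the pot (lips plus gasket) with 11 to 34 N in sum (a gasket squeezed with some 7 to 17 N) (contact force between cap and housing between 11 and 34 N and angle between the x axis of cap_grip and the x axis of housing_mouth, either way round above 0.4 rad and horizontal distance between cap_grip and housing_mouth below 0.004 m and angle between cap_grip's own z axis and vertical below 0.06 rad and z of cap_grip in the frame of housing_mouth below 0.037 m and linear speed of cap below 0.01 m/s); the robot touches nothing.
It fails at once if the cap is forced: it bears on the pot (gasket and lips together) with more than 48 N (contact force between cap and housing above 48 N).
It fails at once if a bystander is shifted by more than 15 mm (distance of any of thermostat, gauge, tee1, tee2, clip, tin, old_ring, spanner from where it was at the start of the episode above 0.015 m).
It also fails if it takes over 64 s, if anything falls off the work surface, if the arm or the gripper's body presses on something with over 40 N, if the wrist force passes 120 N, or if a joint passes its speed limit or range.

## Robot

A 6-joint arm with a two-finger parallel gripper is mounted at the origin on the work surface. World frame = base frame: x ahead of the robot, y to its left, z up, the work surface at z = 0. Lengths are in m, angles in degrees, forces in N, time in s.
With the tool pointing down it reaches from about 0.35 to 0.875 m from the base axis. Payload 4.2 kg.
Tool frame: the origin (TCP) lies between the finger pads; the fingertips stand 17 mm ahead of it and the grasp point (between the pads) lies 2 mm behind it; z points along the fingers, y is the direction in which the jaws open and shut (so a half turn about z gives the same grasp; the last joint's range is limited). The gripper opens to 87 mm and grips with 3 to 60 N. Pads are 19 mm wide; open, the fingers measure 117 mm over their backs; the gripper's body (75 mm by 190 mm) begins 51 mm behind the grasp point.
Start: joints at [81.853, 22.042, 0.453, 0, -68.411, -14.817], TCP at [0.244, 0.575, 0.24] pointing down, gripper open.
Joint ranges: [-179.83, 179.83], [-69.29, 118.12], [-61.27, 80.66], [-181.25, 117.63], [-171.15, -9.14], [-177.46, 177.46]. Speed limits (degrees/s): [159.86, 159.86, 180, 180, 180, 180].

## Interface

Orientations are given as a 3x3 rotation matrix whose columns are the frame's x, y, z axes.
In Python, from station import r gives the robot as it stands.
- The arm moves only by the shell command python3 -m creep 'ROWS'. ROWS is JSON, a list of rows, each a list of 7 numbers: the opening, from 0 (shut) to 1 (fully open), then the shift along the tool's x, y, z scaled (see below), then the turn, a rotation vector about the tool's x, y, z scaled (see below). A call has 1 to 5 rows; each row is the pose to reach, as a shift and turn from the pose measured when the call began, along the tool's axes at that moment, turning the shorter way round; what a row does not reach only later rows make up. The controller multiplies each number of a shift by 300 mm and each number of a turn by 180 degrees. A row lasts 1/12 s, in which the tool goes at most 41.7 mm and 7.16 degrees, less where a joint would pass 70% of its speed; a pose out of reach is approached as far as the arm can. A call with a number of a shift or a turn outside -1 to 1 is refused whole. A call with a gripper value outside its range is refused whole. The fingers move at their own pace and stop on an object; the grip force is fixed at half the most. Time passes only in rows, so rows that repeat a pose let the fingers close. It gives the time, the measured TCP pose, the force and the opening at its end, in the units of the state.
- r.sense(): the state, without advancing time (a new reading comes with each control period).
- r.capture(name): name is "scene" or "top"; returns the picture (400x640x3 uint8, blue, green, red); there is no depth.
- r.camera_model(name): a dict with "mtx" (3x3 intrinsics, pixels), "dist" ([k1, k2, p1, p2, k3] as OpenCV has them; the pictures are not rectified), "R" (3x3) and "t" (3): a world point X has camera coordinates R X + t. Camera axes: x right, y down, z forward; pixel columns grow to the right and rows downward; lengths in m; the calibration is good to about 2 mm. A picture is of the moment at which its call begins. camera_model takes no time and is no camera call.
- r.finish_job(): hands the job in, once; it reports no verdict.
Trained networks look in the newest picture that a camera, given by its name, has taken for a name from the list of things; names that differ only in an ending like _2 or _b are one class to them, and where a whole thing is asked for, a point or a joint stands for the part that bears it (a point fixed in the world has none). Each returns a list of dicts, best first, with "score" (0 to 1); they miss things now and then, are a little off and sometimes report something else, mostly with a low value. They report only what shows in the picture. A call takes as long as a camera call. They do not tell look-alikes from the thing itself.
- r.recognise(camera, target): "rect" ([left, top, right, bottom] as shares, 0 to 1, of the picture: columns of its width, rows of its height, round what is visible of it).
- r.outline_of(camera, target): "pixels" (400x640 bool, what is visible of it) and "rect" ([left, top, right, bottom] as shares, 0 to 1, of the picture: columns of its width, rows of its height, round what is visible of it).
The state is a dict: "time_s": time; "joints": joint angles; "joint_velocities": joint speeds; "effort": joint torques, N m; "tcp_pos": TCP position; "ee_rot": TCP orientation; "wrist_force": force on the tool from outside, world axes, zero at the start; "moment": the same for the moment, N m; "gripper_width": opening from 0.0 (shut) to 1.0 (fully open).
Only numpy, scipy, OpenCV 4.12 (cv2) and the standard library are available. Lean on these libraries where they do the work, as an engineer would, in place of code of your own. Each camera call takes 0.05 s, during which the arm holds its last target.

## Working session

There is one attempt and no reset: what is moved stays moved. The work goes in short steps, Python scripts to look and compute and a shell command to move; the robot and the scene stay as the last step left them, time stands still between calls to the robot, and variables do not carry over. Pictures are saved under pics/ and viewed, and the job is handed in when it is done.

```bash
ls; mkdir -p pics
python3 - <<'E'
from station import r
import cv2, numpy as np
s=r.sense(); print({k:np.round(v,3).tolist() for k,v in s.items()})
for n in("scene","top"):
    cv2.imwrite(f"pics/{n}0.png",r.capture(n))
    m=r.camera_model(n); print(n,np.round(m["mtx"],1).tolist(),m["dist"],np.round(m["R"],4).tolist(),np.round(m["t"],4).tolist())
    for t in("cap_grip","housing","cap_pins","housing_mouth","gasket_seat"):
        try:
            for d in r.recognise(n,t)[:4]:
                R=np.array(d["rect"])*[640,400,640,400]; print(n,t,round(d["score"],2),np.round(R,1))
        except Exception as e: print(n,t,e)
E
```

```text
pics
{'time_s': 0.0, 'joints': [81.852, 22.092, 0.38, -0.031, -68.411, -14.82], 'joint_velocities': [0.006, -0.016, 0.042, 0.021, -0.021, -0.049], 'effort': [-0.002, -39.066, 18.741, 4.22, 0.011, -0.0], 'tcp_pos': [0.244, 0.575, 0.238], 'ee_rot': [[0.921, -0.39, -0.001], [-0.39, -0.921, -0.002], [0.0, 0.002, -1.0]], 'wrist_force': [-0.603, -0.129, 0.353], 'moment': [0.025, 0.007, -0.003], 'gripper_width': 1.001}
scene [[469.4, 0.0, 313.1], [0.0, 469.4, 200.1], [0.0, 0.0, 1.0]] [0.02716431 0.         0.         0.         0.        ] [[0.2402, 0.9707, -0.0078], [0.7823, -0.1983, -0.5905], [-0.5748, 0.1357, -0.807]] [-0.0265, -0.4051, 1.426]
scene cap_grip 0.89 [278.1 196.1 313.8 230.4]
scene cap_grip 0.76 [221.2 241.2 263.7 276.1]
scene cap_grip 0.74 [225.9 152.2 260.4 190.6]
scene cap_grip 0.68 [186.5 131.  221.  164.2]
scene housing 0.9 [373.6 149.1 419.4 205.8]
scene cap_pins 0.85 [223.1 154.7 260.7 188.7]
scene cap_pins 0.71 [223.  239.3 263.7 274.9]
scene cap_pins 0.69 [276.1 192.4 310.7 227.5]
scene cap_pins 0.69 [187.6 130.9 217.1 160. ]
scene housing_mouth 0.58 [374.3 147.7 421.  207.4]
scene gasket_seat 0.55 [373.7 148.7 416.6 210.1]
top [[459.1, 0.0, 318.4], [0.0, 459.1, 203.8], [0.0, 0.0, 1.0]] [-0.12141183  0.          0.          0.          0.        ] [[0.0086, -1.0, 0.0051], [-0.9861, -0.0093, -0.1659], [0.1659, -0.0036, -0.9861]] [-0.0837, 0.5424, 1.0308]
top cap_grip 0.96 [388.5 156.9 419.1 189.5]
top cap_grip 0.89 [327.5 192.3 367.9 229.6]
top cap_grip 0.86 [370.7 254.  403.3 285.4]
top cap_grip 0.76 [408.2 294.2 445.4 333.1]
top housing 0.75 [218.3 195.3 260.4 258.1]
top cap_pins 0.96 [386.5 160.9 419.  191.8]
top cap_pins 0.91 [373.7 252.8 406.8 288.6]
top cap_pins 0.73 [330.6 191.8 366.2 229.1]
top cap_pins 0.71 [409.3 296.6 444.7 336.2]
top housing_mouth 0.58 [219.5 193.1 260.2 257. ]
top gasket_seat 0.71 [213.2 192.2 261.  259.6]
```

Run:
```python
import cv2
for n in("scene","top"):
    im=cv2.imread(f"pics/{n}0.png"); cv2.imwrite(f"pics/{n}0b.png",cv2.resize(im[90:350,150:470],(800,650))[:600] if 0 else cv2.resize(im[100:340,150:470],(800,600),interpolation=cv2.INTER_CUBIC))
```

```text
(no output)
```

View pics/scene0.png

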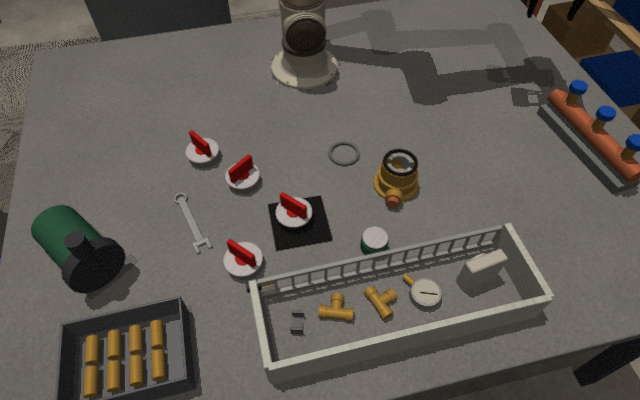

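View pics/top0.png

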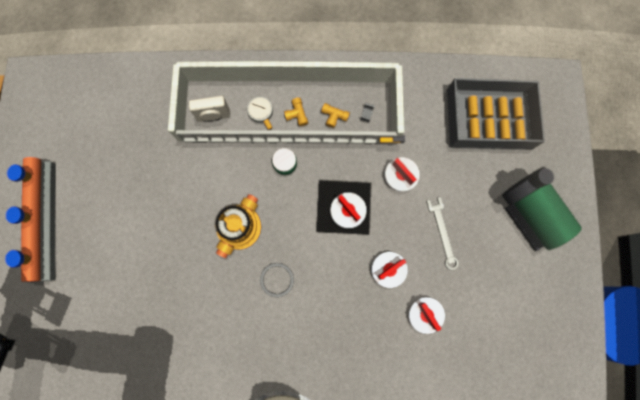

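Run:
```python
import cv2, numpy as np
def crop(n,c,k,s=8):
    im=cv2.imread(f"pics/{n}0.png"); x,y=c
    return cv2.resize(im[y-k:y+k,x-k:x+k],(400,400),interpolation=cv2.INTER_CUBIC)
a=np.hstack([crop("top",(348,210),36),crop("top",(240,225),36)])
b=np.hstack([crop("scene",(297,216),36),crop("scene",(398,178),36)])
cv2.imwrite("pics/c1.png",a); cv2.imwrite("pics/c2.png",b)
```

```text
(no output)
```

View pics/c1.png

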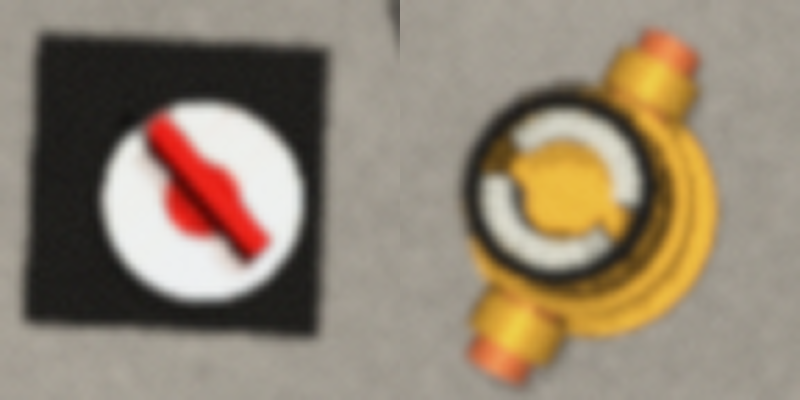

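View pics/c2.png

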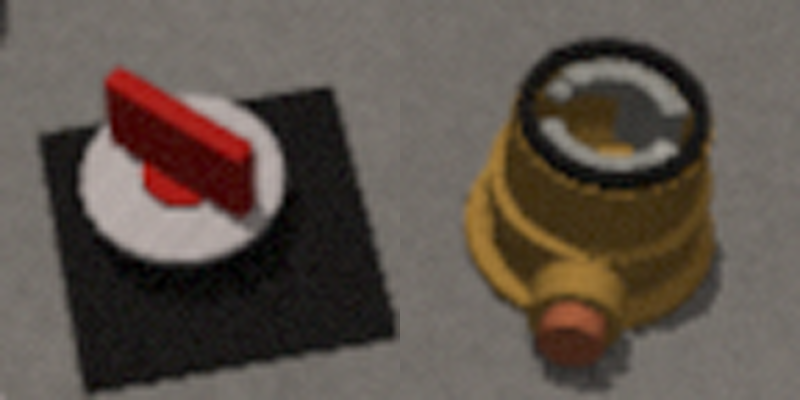

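```bash
cat > h.py <<'E'
import cv2, numpy as np
from station import r
from scipy.optimize import minimize, least_squares
CM={n:r.camera_model(n) for n in("scene","top")}
def proj(n,P):
    m=CM[n]; rv=cv2.Rodrigues(np.array(m["R"]))[0]
    return cv2.projectPoints(np.atleast_2d(np.asarray(P,float)),rv,np.array(m["t"],float),np.array(m["mtx"]),np.array(m["dist"],float))[0].reshape(-1,2)
def unproj(n,uv,z):
    m=CM[n]; R=np.array(m["R"]);t=np.array(m["t"])
    p=cv2.undistortPoints(np.asarray(uv,float).reshape(-1,1,2),np.array(m["mtx"]),np.array(m["dist"],float)).reshape(-1,2)
    d=np.c_[p,np.ones(len(p))]@R; c=-R.T@t
    return c+d*((z-c[2])/d[:,2])[:,None]
def circ(x,y,z,rad,k=72):
    a=np.linspace(0,2*np.pi,k,endpoint=False); return np.c_[x+rad*np.cos(a),y+rad*np.sin(a),np.full(k,z)]
S=4
def fill(polys,o,k):
    im=np.zeros((2*k*S,2*k*S),np.uint8)
    for p in polys:
        q=((p-np.array(o)+k+0.5)*S-0.5)
        cv2.fillPoly(im,[np.round(cv2.convexHull(q.astype(np.float32))*16).astype(np.int32)],255,shift=4)
    return cv2.resize(im,(2*k,2*k),interpolation=cv2.INTER_AREA)/255.
def redness(im):
    b,g,rr=[im[...,i].astype(float) for i in range(3)]
    return rr-np.maximum(b,g)
def handle(x,y,z,yaw):
    c,s=np.cos(yaw),np.sin(yaw)
    return np.array([[x+c*a-s*b,y+s*a+c*b,z+e] for a in(-.035,.035) for b in(-.006,.006) for e in(-.022,.022)])
def fit_cap(ims,guess,z,free=False):
    """ims: {cam: image}. fits x,y,yaw of handle from redness"""
    data={}
    for n,im in ims.items():
        o=np.round(proj(n,[guess[0],guess[1],z])[0]).astype(int); k=34
        R=redness(im)[o[1]-k:o[1]+k,o[0]-k:o[0]+k]
        data[n]=(o,k,np.clip(R/np.percentile(R,98.5),0,1))
    def cost(p,n=None):
        e=0
        for m,(o,k,R) in data.items():
            if n and m!=n: continue
            M=fill([proj(m,handle(p[0],p[1],z,p[2])),proj(m,circ(p[0],p[1],z-.022,.0155,24))],o,k)
            M=cv2.GaussianBlur(M,(0,0),.7)
            e+=((M-R)**2).sum()
        return e
    out={}
    for n in [None]+list(ims):
        best=min((minimize(cost,[guess[0],guess[1],y0],args=(n,),method="Nelder-Mead",options=dict(initial_simplex=[[guess[0],guess[1],y0],[guess[0]+.006,guess[1],y0],[guess[0],guess[1]+.006,y0],[guess[0],guess[1],y0+.3]],xatol=1e-5,fatol=1e-3)) for y0 in (guess[2],guess[2]+.4,guess[2]-.4)),key=lambda s:s.fun)
        out[n or "both"]=(best.x,best.fun)
    return out
E
cat > m1.py <<'E'
from h import *
ims={n:cv2.imread(f"pics/{n}0.png") for n in CM}
for u in [(348,210),(403,174),(389,269),(426,315)]: print(u,np.round(unproj("top",[u],.054),3))
print("pot",np.round(unproj("top",[(236,221)],.08),3), np.round(unproj("scene",[(400,163)],.08),3))
g=unproj("top",[(348,210)],.04)[0]
for k,v in fit_cap(ims,[g[0],g[1],np.radians(37)],.054).items(): print("cap",k,np.round(v[0][:2],4),np.degrees(v[0][2]).round(1),round(v[1],1))
# flange circle
for n in CM:
    im=ims[n]; o=np.round(proj(n,[g[0],g[1],.032])[0]).astype(int);k=32
    c=im[o[1]-k:o[1]+k,o[0]-k:o[0]+k].astype(float); v=c.max(2)
    hsv=cv2.cvtColor(c.astype(np.uint8),cv2.COLOR_BGR2HSV)
    G=np.clip((v-60)/120,0,1) if n=="top" else np.clip((v-60)/100,0,1)
    print(n,np.percentile(v,[5,50,95]))
    def cost(p):
        # cap mask within mat only
        M=fill([proj(n,circ(p[0],p[1],.032,.042)),proj(n,circ(p[0],p[1],.028,.042)),proj(n,handle(p[0],p[1],.054,p[2]))],o,k)
        M=cv2.GaussianBlur(M,(0,0),.7); W=Wm
        return (W*(M-G)**2).sum()
    # weight: within 26px radius
    yy,xx=np.mgrid[-k:k,-k:k]; Wm=np.hypot(yy,xx)<24
    s=minimize(cost,[g[0],g[1],.64],method="Nelder-Mead",options=dict(initial_simplex=[[g[0],g[1],.64],[g[0]+.01,g[1],.64],[g[0],g[1]+.01,.64],[g[0],g[1],.9]]))
    print("flange",n,np.round(s.x,4),s.fun)
E
python3 m1.py
```

```text
(348, 210) [[ 0.528 -0.148  0.054]]
(403, 174) [[ 0.615 -0.278  0.054]]
(389, 269) [[ 0.392 -0.242  0.054]]
(426, 315) [[ 0.288 -0.325  0.054]]
pot [[0.496 0.107 0.08 ]] [[0.497 0.113 0.08 ]]
cap both [ 0.5339 -0.1504] 35.9 148.1
cap scene [ 0.5348 -0.1524] 34.3 103.5
cap top [ 0.5329 -0.1493] 40.0 31.1
scene [ 18. 114. 175.]
flange scene [ 0.5328 -0.1512  0.4141] 313.3523986261208
top [ 29. 139. 239.]
flange top [ 0.5318 -0.1496  0.7561] 39.58963533146216
```

```bash
cat > m2.py <<'E'
from h import *
ims={n:cv2.imread(f"pics/{n}0.png") for n in CM}
out=[]
for n,yaws in(("top",(36,40)),("scene",(36,40))):
    im=cv2.resize(ims[n],None,fx=8,fy=8,interpolation=cv2.INTER_CUBIC)
    for y,c in zip(yaws,((255,255,0),(0,255,0))):
        P=proj(n,handle(.533,-.1503,.054,np.radians(y)))
        for i in range(8):
            for j in range(i):
                if bin(i^j).count("1")==1: cv2.line(im,*[tuple(int(v) for v in (P[q]*8+3.5)) for q in(i,j)],c,1)
    cv2.polylines(im,[np.int32(proj(n,circ(.533,-.1503,.032,.042))*8+3.5)],True,(255,0,255),1)
    for z,rad,c in((.08,.0215,(255,0,0)),(.085,.0405,(0,255,0)),(.085,.0325,(0,255,255))):
        cv2.polylines(im,[np.int32(proj(n,circ(.4965,.110,z,rad))*8+3.5)],True,c,1)
    for q in([.533,-.15,.05],[.4965,.11,.08]):
        o=np.int32(proj(n,q)[0]*8); out.append(im[o[1]-200:o[1]+200,o[0]-200:o[0]+200])
cv2.imwrite("pics/m2a.png",np.hstack(out[:2])); cv2.imwrite("pics/m2b.png",np.hstack(out[2:]))
E
python3 m2.py
```

```text
(no output)
```

View pics/m2a.png

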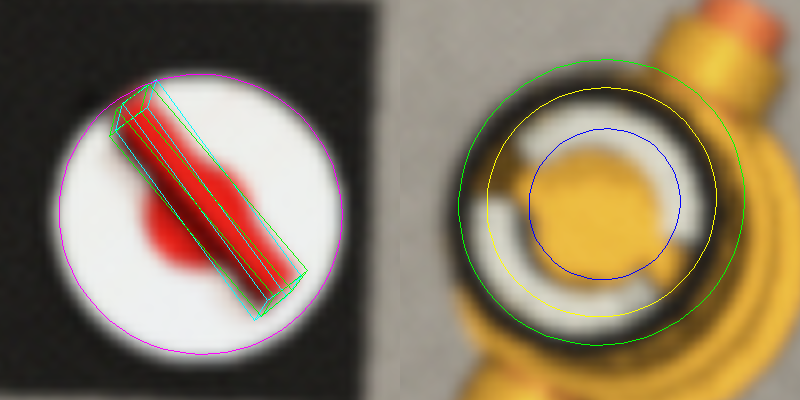

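View pics/m2b.png

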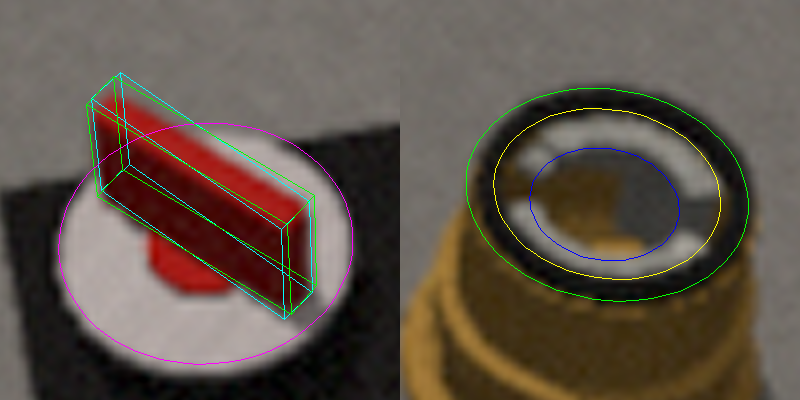

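```bash
cat > m3.py <<'E'
from h import *
ims={n:cv2.imread(f"pics/{n}0.png") for n in CM}
def rend(n,p,o,k,z=.08):
    x,y,ro,ri,th,w=p
    M=fill([proj(n,circ(x,y,z,ro))],o,k)-fill([proj(n,circ(x,y,z,ri))],o,k)
    c,s=np.cos(th),np.sin(th)
    q=np.array([[x+c*a-s*b,y+s*a+c*b,z] for a in(-.05,.05) for b in(-w/2,w/2)])
    return cv2.GaussianBlur(np.clip(M,0,1)*(1-fill([proj(n,q)],o,k)),(0,0),.8)
for n in CM:
    for z in (.08,.077):
        g=[.4965,.110]; o=np.round(proj(n,[*g,z])[0]).astype(int);k=22
        c=ims[n][o[1]-k:o[1]+k,o[0]-k:o[0]+k].astype(float)
        m=c[...,0]  # blue channel: brass low, gasket low
        yy,xx=np.mgrid[-k:k,-k:k]; W=np.hypot(yy,xx)<15
        if n=="scene": W&=~((np.abs(c[...,0]-c[...,2])<12)&(c[...,0]<95)&(c[...,0]>55)&(np.hypot(yy,xx)<9))
        G=np.clip((m-40)/(np.percentile(m[W],95)-40),0,1)
        best=None
        for th0 in (55,65,75):
            x0=np.array([*g,.031,.0215,np.radians(th0),.012]); sx=np.vstack([x0]+[x0+d for d in np.diag([.005,.005,.003,.002,.2,.003])])
            s=minimize(lambda p:(W*(rend(n,p,o,k,z)-G)**2).sum(),x0,method="Nelder-Mead",options=dict(initial_simplex=sx,maxiter=3000,xatol=1e-5,fatol=1e-3))
            if best is None or s.fun<best.fun: best=s
        print(n,z,np.round(best.x[:4],4),np.degrees(best.x[4]).round(1),best.x[5].round(4),round(best.fun,2))
    # dark gasket ring: unproject dark pixels
    o=np.round(proj(n,[*g,.085])[0]).astype(int);k=24
    c=ims[n][o[1]-k:o[1]+k,o[0]-k:o[0]+k]
    out=cv2.resize(c,(400,400),interpolation=cv2.INTER_CUBIC); cv2.imwrite(f"pics/p_{n}.png",out)
E
python3 m3.py
```

```text
scene 0.08 [0.4948 0.1135 0.03   0.0209] 63.1 0.0143 7.5
scene 0.077 [0.4924 0.1147 0.03   0.0207] 63.7 0.0132 7.06
top 0.08 [0.4923 0.1145 0.0314 0.02  ] 60.3 0.0144 7.29
top 0.077 [0.4927 0.1151 0.0315 0.0202] 60.4 0.0153 7.27
```

```bash
cat > go.py <<'E'
import sys, numpy as np
from scipy.spatial.transform import Rotation as Ro
from station import r
s=r.sense(); p=np.array(s["tcp_pos"]); R=np.array(s["ee_rot"])
def tgt(yaw):
    c,q=np.cos(np.radians(yaw)),np.sin(np.radians(yaw)); return np.array([[c,q,0],[q,-c,0],[0,0,-1.]])
yaw=np.degrees(np.arctan2(R[1,0],R[0,0]))
print("t",round(s["time_s"],2),"tcp",np.round(p,4),"yaw",round(yaw,2),"tilt",np.degrees(np.arccos(-R[2,2])).round(2),"F",np.round(s["wrist_force"],1),"M",np.round(s["moment"],3),"w",round(s["gripper_width"],3),"j",np.round(s["joints"],1))
if len(sys.argv)>4:
    x,y,z,w=map(float,sys.argv[1:5])
    d=R.T@(np.array([x,y,z])-p); rv=Ro.from_matrix(R.T@tgt(w)).as_rotvec(degrees=True)
    print("shift units",np.round(d/.3,4),"turn units",np.round(rv/180,4),"mm",np.round(d*1000,1),"deg",np.round(rv,1),"rows",np.linalg.norm(d)*1000/41.7,np.linalg.norm(rv)/7.16)
E
python3 go.py 0.532 -0.15 0.2 38; python3 go.py 0.4 0.28 0.2 5
```

```text
t 0.6 tcp [0.2438 0.5754 0.2395] yaw -22.96 tilt 0.0 F [-0.4 -0.7 -0.5] M [ 0.039 -0.036  0.018] w 1.004 j [ 81.9  22.    0.5  -0.  -68.4 -14.8]
shift units [1.828  1.8517 0.1318] turn units [-0.      0.     -0.3387] mm [548.4 555.5  39.5] deg [ -0.   0. -61.] rows 18.74321999898624 8.514548018877848
t 0.6 tcp [0.2438 0.5754 0.2395] yaw -22.96 tilt 0.0 F [-0.4 -0.7 -0.5] M [ 0.039 -0.036  0.018] w 1.004 j [ 81.9  22.    0.5  -0.  -68.4 -14.8]
shift units [0.8636 0.7036 0.1318] turn units [ 0.      0.     -0.1554] mm [259.1 211.1  39.5] deg [  0.   0. -28.] rows 8.070047100923839 3.9056094768867244
```

```bash
python3 -m creep '[[1,0.86,0.70,0.10,0,0,-0.15],[1,0.86,0.70,0.10,0,0,-0.15],[1,0.86,0.70,0.10,0,0,-0.15],[1,0.86,0.70,0.10,0,0,-0.15],[1,0.86,0.70,0.10,0,0,-0.15]]'; python3 go.py 0.48 0.06 0.2 20
```

```text
time_s: 1.02
tcp_pos: [0.3413, 0.3904, 0.2209]
ee_rot: [[0.997, 0.075, 0.0], [0.075, -0.997, 0.001], [0.0, -0.0, -1.0]]
wrist_force: [0.3, -0.0, -0.5]
gripper_width: 1.002
t 1.02 tcp [0.3413 0.3904 0.2209] yaw 4.28 tilt 0.04 F [ 0.3 -0.  -0.5] M [-0.071 -0.086  0.018] w 1.002 j [ 66.8  12.5 -16.    0.  -61.4  27.5]
shift units [0.3788 1.1327 0.0693] turn units [-0.0001 -0.0001 -0.0873] mm [113.6 339.8  20.8] deg [ -0.   -0.  -15.7] rows 8.606859407360192 2.195896962852987
```

```bash
python3 -m creep '[[1,0.33,0.98,0.06,0,0,-0.087],[1,0.33,0.98,0.06,0,0,-0.087],[1,0.33,0.98,0.06,0,0,-0.087],[1,0.33,0.98,0.06,0,0,-0.087],[1,0.33,0.98,0.06,0,0,-0.087]]'; python3 go.py 0.532 -0.15 0.19 38
```

```text
time_s: 1.43
tcp_pos: [0.4207, 0.2018, 0.2094]
ee_rot: [[0.94, 0.342, 0.001], [0.342, -0.94, 0.001], [0.002, -0.001, -1.0]]
wrist_force: [0.9, 0.7, 1.8]
gripper_width: 1.002
t 1.43 tcp [0.4207 0.2018 0.2094] yaw 19.98 tilt 0.1 F [0.9 0.7 1.8] M [-0.014 -0.109 -0.036] w 1.002 j [ 45.7   8.  -23.6   0.  -58.3  64.3]
shift units [-0.0522  1.2289  0.0637] turn units [-0.0002 -0.0005 -0.1001] mm [-15.6 368.7  19.1] deg [ -0.   -0.1 -18. ] rows 8.860982969912342 2.51616696738419
```

```bash
python3 -m creep '[[1,-0.042,0.98,0.05,0,0,-0.1],[1,-0.042,0.98,0.05,0,0,-0.1],[1,-0.042,0.98,0.05,0,0,-0.1],[1,-0.042,0.98,0.05,0,0,-0.1],[1,-0.042,0.98,0.05,0,0,-0.1]]'; python3 go.py 0.532 -0.15 0.18 38
```

```text
time_s: 1.85
tcp_pos: [0.4795, 0.0159, 0.1996]
ee_rot: [[0.788, 0.616, 0.002], [0.616, -0.788, 0.002], [0.003, 0.0, -1.0]]
wrist_force: [1.5, -0.2, 0.4]
gripper_width: 0.999
t 1.85 tcp [0.4795 0.0159 0.1996] yaw 38.04 tilt 0.16 F [ 1.5 -0.2  0.4] M [-0.015 -0.142 -0.016] w 0.999 j [ 21.3   9.9 -22.8  -0.  -57.1 106.7]
shift units [-0.2031  0.5434  0.065 ] turn units [ 0.0001 -0.0009  0.0002] mm [-60.9 163.   19.5] deg [ 0.  -0.2  0. ] rows 4.199974365337567 0.023588298952581317
```

```bash
sleep 1; python3 go.py 0.532 -0.15 0.18 38
```

```text
t 1.85 tcp [0.4795 0.0159 0.1996] yaw 38.04 tilt 0.16 F [ 1.5 -0.2  0.4] M [-0.015 -0.142 -0.016] w 0.999 j [ 21.3   9.9 -22.8  -0.  -57.1 106.7]
shift units [-0.2031  0.5434  0.065 ] turn units [ 0.0001 -0.0009  0.0002] mm [-60.9 163.   19.5] deg [ 0.  -0.2  0. ] rows 4.199974365337567 0.023588298952581317
```

```bash
python3 -m creep '[[1,-0.203,0.543,0.1,0,0,0],[1,-0.203,0.543,0.1,0,0,0],[1,-0.203,0.543,0.1,0,0,0],[1,-0.203,0.543,0.1,0,0,0],[1,-0.203,0.543,0.1,0,0,0]]'; python3 -m creep '[[1,0,0,0,0,0,0],[1,0,0,0,0,0,0]]';python3 go.py 0.532 -0.15 0.12 38
python3 - <<'E'
from h import *
o=[]
for n in CM:
    im=r.capture(n); cv2.imwrite(f"pics/{n}1.png",im); u=np.int32(proj(n,[.532,-.15,.1])[0]); k=50
    o.append(cv2.resize(im[u[1]-k:u[1]+k,u[0]-k:u[0]+k],(400,400),interpolation=cv2.INTER_CUBIC))
cv2.imwrite("pics/d1.png",np.hstack(o))
E
```

```text
time_s: 2.27
tcp_pos: [0.5326, -0.1542, 0.1683]
ee_rot: [[0.79, 0.613, 0.001], [0.613, -0.79, 0.001], [0.002, 0.0, -1.0]]
wrist_force: [0.7, -0.2, -0.6]
gripper_width: 1.002
time_s: 2.43
tcp_pos: [0.5323, -0.1549, 0.1677]
ee_rot: [[0.792, 0.611, 0.0], [0.611, -0.792, 0.001], [0.001, -0.001, -1.0]]
wrist_force: [-0.1, -0.2, -0.8]
gripper_width: 1.002
t 2.43 tcp [ 0.5323 -0.1549  0.1677] yaw 37.66 tilt 0.06 F [-0.1 -0.2 -0.8] M [-0.109  0.026 -0.016] w 1.002 j [ 5.000e-01  1.890e+01 -1.550e+01 -1.000e-01 -5.570e+01  1.272e+02]
shift units [ 0.0091 -0.0135  0.1591] turn units [-0.0002 -0.0002 -0.0019] mm [ 2.7 -4.1 47.7] deg [-0.  -0.  -0.3] rows 1.150663416884014 0.04760291805198242
```

View pics/d1.png

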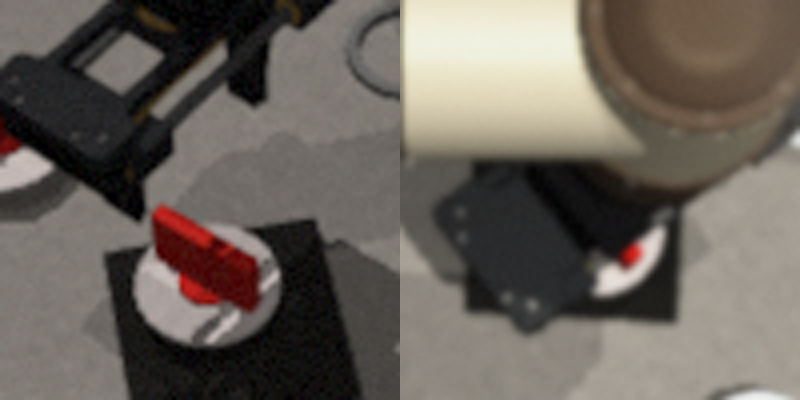

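Run:
```python
from h import *
s=r.sense();p=np.array(s["tcp_pos"]);R=np.array(s["ee_rot"])
u=np.int32(proj("scene",[.532,-.15,.1])[0])
im=cv2.resize(cv2.imread("pics/scene1.png"),None,fx=8,fy=8,interpolation=cv2.INTER_CUBIC)
def line(a,b,c): cv2.line(im,*[tuple(int(v) for v in q*8+3.5) for q in proj("scene",[a,b])],c,1)
for sg in(1,-1):
    a=p+R@[ -.0095,sg*.0435,.017]; b=p+R@[.0095,sg*.0435,.017]; line(a,b,(0,255,0)); line(a,p+R@[-.0095,sg*.0435,-.01],(0,255,0));line(b,p+R@[.0095,sg*.0435,-.01],(0,255,0))
    line(p+R@[-.0095,sg*.0585,.017],p+R@[.0095,sg*.0585,.017],(255,255,0))
o=u*8; c=im[o[1]-300:o[1]+300,o[0]-400:o[0]+400]; cv2.imwrite("pics/d2.png",c)
```

```text
(no output)
```

View pics/d2.png

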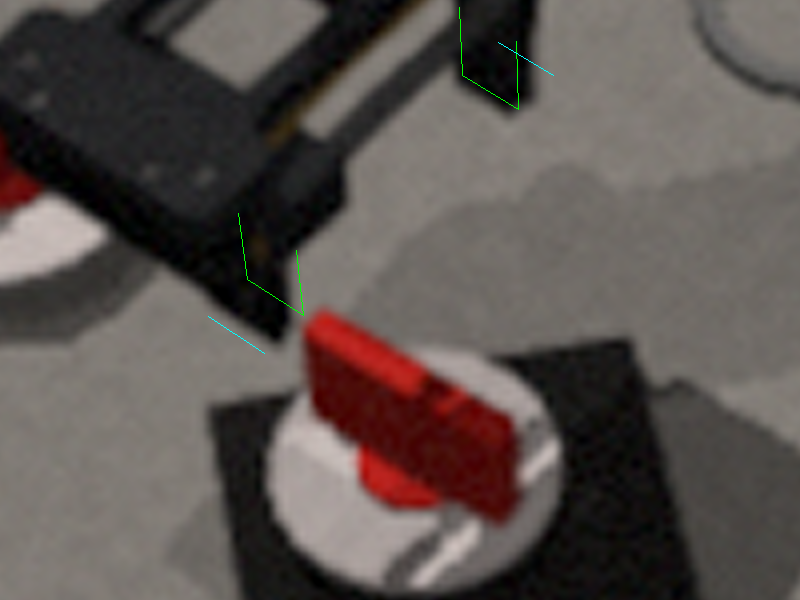

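```bash
python3 -m creep '[[1,0.009,-0.0135,0.09,0,0,-0.002],[1,0.009,-0.0135,0.16,0,0,-0.002],[1,0.009,-0.0135,0.23,0,0,-0.002],[1,0.009,-0.0135,0.26,0,0,-0.002],[1,0.009,-0.0135,0.26,0,0,-0.002]]'; python3 go.py 0.532 -0.15 0.058 38
```

```text
time_s: 2.95
tcp_pos: [0.5308, -0.1469, 0.089]
ee_rot: [[0.785, 0.62, -0.003], [0.62, -0.785, 0.001], [-0.001, -0.003, -1.0]]
wrist_force: [-0.9, 0.1, 0.5]
gripper_width: 0.997
t 2.95 tcp [ 0.5308 -0.1469  0.089 ] yaw 38.31 tilt 0.16 F [-0.9  0.1  0.5] M [-0.029 -0.084  0.016] w 0.997 j [ 1.40e+00  2.40e+01 -2.10e+01 -1.00e-01 -4.52e+01  1.27e+02]
shift units [-0.003   0.0109  0.1035] turn units [-0.0008  0.0004  0.0017] mm [-0.9  3.3 31. ] deg [-0.1  0.1  0.3] rows 0.74881339366804 0.04910499327077193
```

```bash
python3 -m creep '[[1,-0.003,0.008,0.1,0,0,0.001],[1,-0.003,0.008,0.1,0,0,0.001],[1,-0.003,0.008,0.1,0,0,0.001]]'; python3 go.py 0.532 -0.15 0.058 38;python3 -m creep '[[1,0,0,0,0,0,0],[1,0,0,0,0,0,0]]'; python3 go.py 0.532 -0.15 0.058 38
```

```text
time_s: 3.2
tcp_pos: [0.5311, -0.1489, 0.0594]
ee_rot: [[0.786, 0.618, -0.004], [0.618, -0.786, 0.001], [-0.003, -0.003, -1.0]]
wrist_force: [0.1, 0.1, 0.8]
gripper_width: 0.997
t 3.2 tcp [ 0.5311 -0.1489  0.0594] yaw 38.19 tilt 0.25 F [0.1 0.1 0.8] M [-0.103 -0.077 -0.03 ] w 0.997 j [ 1.100e+00  2.650e+01 -2.230e+01 -1.000e-01 -4.140e+01  1.271e+02]
shift units [-0.0001  0.0048  0.0045] turn units [-0.0011  0.0008  0.0011] mm [-0.   1.4  1.3] deg [-0.2  0.2  0.2] rows 0.04713370373948435 0.0438947968542144
time_s: 3.37
tcp_pos: [0.5324, -0.1487, 0.0613]
ee_rot: [[0.785, 0.619, -0.001], [0.619, -0.785, 0.001], [-0.0, -0.001, -1.0]]
wrist_force: [-0.7, -0.0, 0.8]
gripper_width: 1.0
t 3.37 tcp [ 0.5324 -0.1487  0.0613] yaw 38.24 tilt 0.06 F [-0.7 -0.   0.8] M [-0.073 -0.079  0.026] w 1.0 j [ 1.200e+00  2.630e+01 -2.220e+01 -1.000e-01 -4.150e+01  1.271e+02]
shift units [-0.0038  0.0026  0.0111] turn units [-0.0003  0.0001  0.0013] mm [-1.1  0.8  3.3] deg [-0.1  0.   0.2] rows 0.08670879706097659 0.03489726366989926
```

```bash
python3 -m creep '[[1,-0.002,0.002,0.008,0,0,0],[1,-0.002,0.002,0.008,0,0,0],[0,-0.002,0.002,0.008,0,0,0],[0,-0.002,0.002,0.008,0,0,0],[0,-0.002,0.002,0.008,0,0,0]]'; python3 go.py; python3 -m creep '[[0,0,0,0,0,0,0],[0,0,0,0,0,0,0],[0,0,0,0,0,0,0]]'; python3 go.py 0.532 -0.15 0.13 38
python3 - <<'E'
from h import *
o=[]
for n in CM:
    im=r.capture(n); cv2.imwrite(f"pics/{n}2.png",im); u=np.int32(proj(n,[.532,-.15,.06])[0]); k=40
    o.append(cv2.resize(im[u[1]-k:u[1]+k,u[0]-k:u[0]+k],(400,400),interpolation=cv2.INTER_CUBIC))
cv2.imwrite("pics/d3.png",np.hstack(o))
E
```

```text
time_s: 3.78
tcp_pos: [0.5324, -0.1496, 0.0591]
ee_rot: [[0.786, 0.619, -0.001], [0.619, -0.786, 0.001], [-0.0, -0.001, -1.0]]
wrist_force: [0.2, 0.0, 1.1]
gripper_width: 0.853
t 3.78 tcp [ 0.5324 -0.1496  0.0591] yaw 38.23 tilt 0.05 F [0.2 0.  1.1] M [-0.064 -0.007 -0.001] w 0.853 j [ 1.100e+00  2.650e+01 -2.230e+01 -1.000e-01 -4.120e+01  1.272e+02]
time_s: 4.03
tcp_pos: [0.5323, -0.1496, 0.0591]
ee_rot: [[0.786, 0.619, -0.001], [0.619, -0.786, 0.001], [-0.0, -0.001, -1.0]]
wrist_force: [-0.4, 0.7, 0.1]
gripper_width: 0.629
t 4.03 tcp [ 0.5323 -0.1496  0.0591] yaw 38.23 tilt 0.06 F [-0.4  0.7  0.1] M [-0.09  -0.087 -0.011] w 0.629 j [ 1.100e+00  2.650e+01 -2.230e+01 -1.000e-01 -4.120e+01  1.272e+02]
shift units [-1.600e-03  1.000e-04 -2.365e-01] turn units [-0.0003  0.      0.0013] mm [ -0.5   0.  -70.9] deg [-0.1  0.   0.2] rows 1.701175216801872 0.03329999570972045
```

View pics/d3.png

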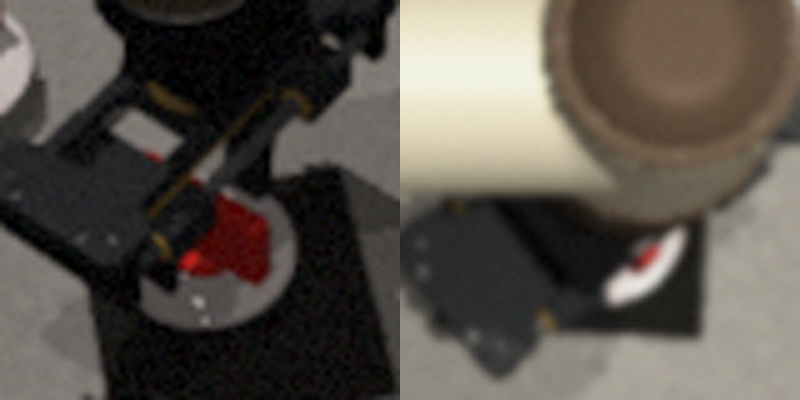

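```bash
python3 -m creep '[[0,0,0,0,0,0,0],[0,0,0,0,0,0,0],[0,0,0,0,0,0,0],[0,0,0,0,0,0,0],[0,0,0,0,0,0,0]]'; python3 -m creep '[[0,0,0,0,0,0,0],[0,0,0,0,0,0,0],[0,0,0,0,0,0,0]]'; python3 go.py 0.532 -0.15 0.13 38
```

```text
time_s: 4.55
tcp_pos: [0.5325, -0.1497, 0.0591]
ee_rot: [[0.785, 0.619, -0.0], [0.619, -0.785, 0.001], [0.0, -0.001, -1.0]]
wrist_force: [0.6, -1.3, 0.5]
gripper_width: 0.155
time_s: 4.8
tcp_pos: [0.5325, -0.1497, 0.059]
ee_rot: [[0.785, 0.619, -0.0], [0.619, -0.785, 0.001], [0.0, -0.001, -1.0]]
wrist_force: [1.4, -0.9, -2.2]
gripper_width: 0.131
t 4.8 tcp [ 0.5325 -0.1497  0.059 ] yaw 38.24 tilt 0.04 F [ 1.4 -0.9 -2.2] M [-0.187 -0.127 -0.013] w 0.131 j [  1.1  26.5 -22.3  -0.  -41.2 127.2]
shift units [-0.0018 -0.0004 -0.2365] turn units [-0.0002 -0.      0.0013] mm [ -0.5  -0.1 -71. ] deg [-0.  -0.   0.2] rows 1.7018191664423805 0.033670160109047276
```

```bash
python3 -m creep '[[0,0,0,-0.05,0,0,0],[0,0,0,-0.12,0,0,0],[0,0,0,-0.22,0,0,0],[0,0,0,-0.32,0,0,0],[0,0,0,-0.37,0,0,0]]'; python3 -m creep '[[0,0,0,-0.02,0,0,0],[0,0,0,-0.02,0,0,0],[0,0,0,-0.02,0,0,0]]'; python3 go.py 0.494 0.0 0.18 50
python3 - <<'E'
from h import *
o=[]
for n in CM:
    im=r.capture(n); cv2.imwrite(f"pics/{n}3.png",im); u=np.int32(proj(n,[.532,-.15,.15])[0]); k=50
    o.append(cv2.resize(im[u[1]-k:u[1]+k,u[0]-k:u[0]+k],(400,400),interpolation=cv2.INTER_CUBIC))
cv2.imwrite("pics/d4.png",np.hstack(o))
E
```

```text
time_s: 5.22
tcp_pos: [0.5335, -0.1499, 0.173]
ee_rot: [[0.785, 0.619, 0.003], [0.619, -0.785, 0.0], [0.003, 0.002, -1.0]]
wrist_force: [1.5, -0.2, -3.0]
gripper_width: 0.133
time_s: 5.47
tcp_pos: [0.5325, -0.1496, 0.1779]
ee_rot: [[0.786, 0.619, 0.001], [0.619, -0.786, 0.001], [0.002, 0.0, -1.0]]
wrist_force: [0.2, -0.4, -4.6]
gripper_width: 0.14
t 5.47 tcp [ 0.5325 -0.1496  0.1779] yaw 38.23 tilt 0.1 F [ 0.2 -0.4 -4.6] M [-0.118  0.009 -0.033] w 0.14 j [ 1.100e+00  1.810e+01 -1.490e+01 -1.000e-01 -5.690e+01  1.272e+02]
shift units [ 0.2077 -0.4711 -0.0067] turn units [ 0.0001 -0.0006 -0.0654] mm [  62.3 -141.3   -2. ] deg [  0.   -0.1 -11.8] rows 3.704603935389813 1.6435235345742265
```

View pics/d4.png

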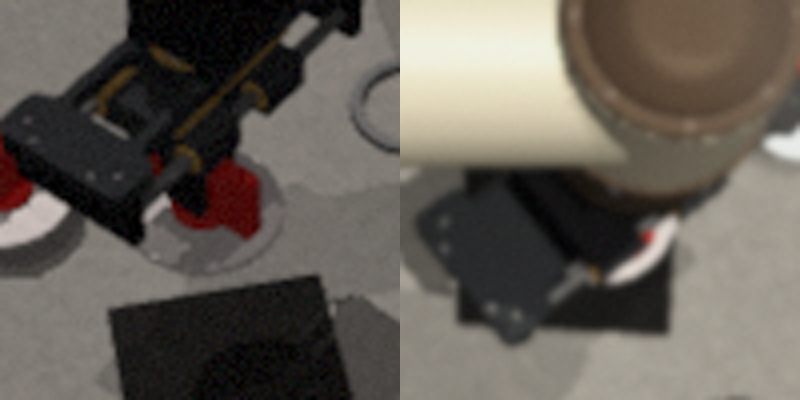

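```bash
python3 -m creep '[[0,0.2,-0.46,-0.01,0,0,-0.065],[0,0.2,-0.46,-0.01,0,0,-0.065],[0,0.2,-0.46,-0.01,0,0,-0.065],[0,0.2,-0.46,-0.01,0,0,-0.065],[0,0.2,-0.46,-0.01,0,0,-0.065]]'; python3 go.py 0.4935 0.1135 0.178 61.5
```

```text
time_s: 5.98
tcp_pos: [0.4918, -0.0009, 0.1787]
ee_rot: [[0.64, 0.768, -0.004], [0.768, -0.64, 0.001], [-0.002, -0.004, -1.0]]
wrist_force: [-0.8, -0.5, -2.9]
gripper_width: 0.139
t 5.98 tcp [ 0.4918 -0.0009  0.1787] yaw 50.2 tilt 0.24 F [-0.8 -0.5 -2.9] M [-0.142  0.032  0.01 ] w 0.139 j [ 18.8  12.5 -22.8  -0.2 -54.9 121.5]
shift units [ 0.2964 -0.2397  0.0026] turn units [-0.0013  0.0004 -0.0628] mm [ 88.9 -71.9   0.8] deg [ -0.2   0.1 -11.3] rows 2.742809554883777 1.5791742314937864
```

```bash
python3 -m creep '[[0,0.15,-0.12,0,0,0,-0.063],[0,0.29,-0.235,0,0,0,-0.063],[0,0.296,-0.24,0,0,0,-0.063],[0,0.296,-0.24,0,0,0,-0.063],[0,0.296,-0.24,0,0,0,-0.063]]'; python3 go.py 0.4935 0.1135 0.16 61.5;  python3 - <<'E'
from h import *
o=[]
for n in CM:
    im=r.capture(n); cv2.imwrite(f"pics/{n}4.png",im); u=np.int32(proj(n,[.4935,.1135,.12])[0]); k=40
    o.append(cv2.resize(im[u[1]-k:u[1]+k,u[0]-k:u[0]+k],(400,400),interpolation=cv2.INTER_CUBIC))
cv2.imwrite("pics/d5.png",np.hstack(o))
E
```

```text
time_s: 6.4
tcp_pos: [0.4928, 0.1147, 0.1773]
ee_rot: [[0.474, 0.88, -0.007], [0.88, -0.474, -0.0], [-0.004, -0.006, -1.0]]
wrist_force: [-0.1, -1.6, -3.2]
gripper_width: 0.137
t 6.4 tcp [0.4928 0.1147 0.1773] yaw 61.7 tilt 0.39 F [-0.1 -1.6 -3.2] M [-0.142 -0.041 -0.05 ] w 0.137 j [ 31.4  14.  -20.9  -0.2 -55.4 120.4]
shift units [-0.0021  0.0042  0.0576] turn units [-0.0018  0.0011  0.0011] mm [-0.6  1.3 17.3] deg [-0.3  0.2  0.2] rows 0.41568562269870307 0.060673674500922356
```

View pics/d5.png

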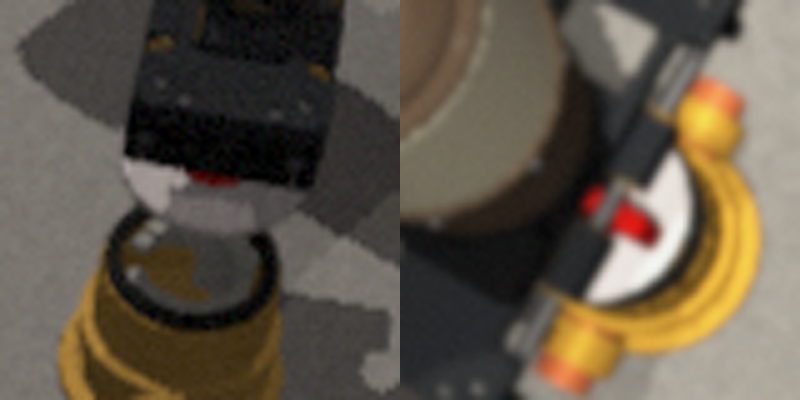

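```bash
cat > m4.py <<'E'
import sys
from h import *
from scipy.ndimage import map_coordinates
k=sys.argv[1]
s=r.sense();p=np.array(s["tcp_pos"]); 
for n in CM:
    im=cv2.imread(f"pics/{n}{k}.png").astype(float)
    if n=="top": g=np.minimum(im[...,0],im[...,1])   # white vs yellow/black
    else: g=im.max(2)
    z=p[2]-.027; zz=z if n=="top" else z-.005
    # radial search
    pts=[]
    for a in np.radians(np.arange(0,360,4)):
        rr=np.arange(.030,.052,.0005)
        q=proj(n,np.c_[p[0]+rr*np.cos(a),p[1]+rr*np.sin(a),np.full(len(rr),zz)])
        v=map_coordinates(g,[q[:,1],q[:,0]],order=1)
        d=v[:-8]-v[8:]; i=d.argmax()
        pts.append((np.degrees(a).round(),d[i].round(),rr[i+4],v[:6].min().round()))
    P=np.array(pts)
    ok=(P[:,1]>(90 if n=="top" else 45))
    print(n,[tuple(np.round(x,4)) for x in P[ok]][::2])
    a=np.radians(P[ok,0]);X=np.c_[p[0]+P[ok,2]*np.cos(a),p[1]+P[ok,2]*np.sin(a)]
    f=least_squares(lambda c:np.hypot(X[:,0]-c[0],X[:,1]-c[1])-.042,p[:2],loss="soft_l1",f_scale=.0007)
    print(n,"n",ok.sum(),"flange-TCP mm",np.round((f.x-p[:2])*1000,2),"res",np.abs(f.fun).mean()*1000)
E
python3 m4.py 4
```

```text
scene [(np.float64(4.0), np.float64(55.0), np.float64(0.0435), np.float64(102.0)), (np.float64(272.0), np.float64(48.0), np.float64(0.037), np.float64(156.0)), (np.float64(292.0), np.float64(71.0), np.float64(0.0385), np.float64(158.0)), (np.float64(300.0), np.float64(79.0), np.float64(0.039), np.float64(147.0))]
scene n 8 flange-TCP mm [1.66 4.37] res 0.2576948815204887
top [(np.float64(184.0), np.float64(117.0), np.float64(0.044), np.float64(76.0)), (np.float64(192.0), np.float64(116.0), np.float64(0.0445), np.float64(182.0)), (np.float64(200.0), np.float64(116.0), np.float64(0.044), np.float64(220.0)), (np.float64(208.0), np.float64(128.0), np.float64(0.0435), np.float64(224.0)), (np.float64(216.0), np.float64(131.0), np.float64(0.043), np.float64(221.0)), (np.float64(224.0), np.float64(132.0), np.float64(0.043), np.float64(178.0)), (np.float64(232.0), np.float64(137.0), np.float64(0.042), np.float64(71.0)), (np.float64(240.0), np.float64(135.0), np.float64(0.042), np.float64(57.0)), (np.float64(248.0), np.float64(126.0), np.float64(0.042), np.float64(128.0)), (np.float64(256.0), np.float64(130.0), np.float64(0.041), np.float64(204.0)), (np.float64(264.0), np.float64(123.0), np.float64(0.0415), np.float64(219.0)), (np.float64(272.0), np.float64(115.0), np.float64(0.041), np.float64(221.0)), (np.float64(280.0), np.float64(120.0), np.float64(0.0395), np.float64(220.0)), (np.float64(288.0), np.float64(115.0), np.float64(0.0405), np.float64(202.0)), (np.float64(296.0), np.float64(101.0), np.float64(0.04), np.float64(116.0))]
top n 29 flange-TCP mm [-2.39  1.14] res 0.3370809139983632
```

```bash
python3 go.py 0.494 0.1148 0.142 61.5; python3 -m creep '[[0,0.002,0.003,0.06,-0.002,0.001,0.001],[0,0.002,0.003,0.117,-0.002,0.001,0.001],[0,0.002,0.003,0.117,-0.002,0.001,0.001],[0,0.002,0.003,0.117,-0.002,0.001,0.001]]'; python3 go.py 0.494 0.1148 0.138 61.5
```

```text
t 6.5 tcp [0.4927 0.1128 0.1775] yaw 61.53 tilt 0.39 F [-0.2 -0.1 -3.1] M [-0.162 -0.053  0.023] w 0.134 j [ 31.2  13.9 -21.   -0.2 -55.4 120.4]
shift units [0.0082 0.0014 0.1184] turn units [-0.0018  0.0011  0.0001] mm [ 2.5  0.4 35.5] deg [-0.3  0.2  0. ] rows 0.8535576714592751 0.0544642271328549
time_s: 6.83
tcp_pos: [0.4931, 0.1115, 0.1417]
ee_rot: [[0.481, 0.877, -0.002], [0.877, -0.481, -0.002], [-0.003, -0.001, -1.0]]
wrist_force: [-1.0, 0.1, -2.2]
gripper_width: 0.136
t 6.83 tcp [0.4931 0.1115 0.1417] yaw 61.26 tilt 0.19 F [-1.   0.1 -2.2] M [-0.145 -0.084 -0.002] w 0.136 j [ 3.12e+01  1.62e+01 -2.39e+01  1.00e-01 -5.00e+01  1.20e+02]
shift units [ 0.0112 -0.0027  0.0124] turn units [-0.0002  0.001  -0.0013] mm [ 3.4 -0.8  3.7] deg [-0.   0.2 -0.2] rows 0.12158074799595446 0.043054062784575055
```

```bash
python3 -m creep '[[0,0.011,-0.003,0,0,0.001,-0.001],[0,0.011,-0.003,0,0,0.001,-0.001],[0,0.011,-0.003,0,0,0.001,-0.001]]'; python3 go.py 0.494 0.1148 0.138 61.5;python3 - <<'E'
from h import *
o=[]
for n in CM:
    im=r.capture(n); cv2.imwrite(f"pics/{n}5.png",im); u=np.int32(proj(n,[.4935,.1135,.12])[0]); k=32
    o.append(cv2.resize(im[u[1]-k:u[1]+k,u[0]-k:u[0]+k],(400,400),interpolation=cv2.INTER_CUBIC))
cv2.imwrite("pics/d6.png",np.hstack(o))
E
python3 m4.py 5|grep flange;python3 go.py 0.494 0.1148 0.138 61.5
```

```text
time_s: 7.08
tcp_pos: [0.4944, 0.1148, 0.1426]
ee_rot: [[0.478, 0.878, 0.001], [0.878, -0.478, 0.001], [0.001, 0.0, -1.0]]
wrist_force: [-0.2, 0.5, -3.3]
gripper_width: 0.133
t 7.08 tcp [0.4944 0.1148 0.1426] yaw 61.42 tilt 0.06 F [-0.2  0.5 -3.3] M [-0.081 -0.091  0.062] w 0.133 j [ 31.4  16.3 -23.7  -0.  -50.  120. ]
shift units [-0.0005 -0.0011  0.0153] turn units [ 0.     -0.0003 -0.0004] mm [-0.2 -0.3  4.6] deg [ 0.  -0.1 -0.1] rows 0.11018708513644106 0.01374328339175288
scene n 13 flange-TCP mm [0.41 1.37] res 0.415521379120162
top n 28 flange-TCP mm [-2.01  0.64] res 0.3308024147321076
t 7.18 tcp [0.4941 0.1148 0.1423] yaw 61.43 tilt 0.04 F [-0.5  0.  -2.6] M [-0.065 -0.089 -0.016] w 0.139 j [ 31.4  16.3 -23.7  -0.  -50.  120. ]
shift units [-0.0002 -0.0004  0.0145] turn units [-0.0001 -0.0002 -0.0004] mm [-0.1 -0.1  4.3] deg [-0.  -0.  -0.1] rows 0.10402700985798213 0.011219485991087559
```

View pics/d6.png

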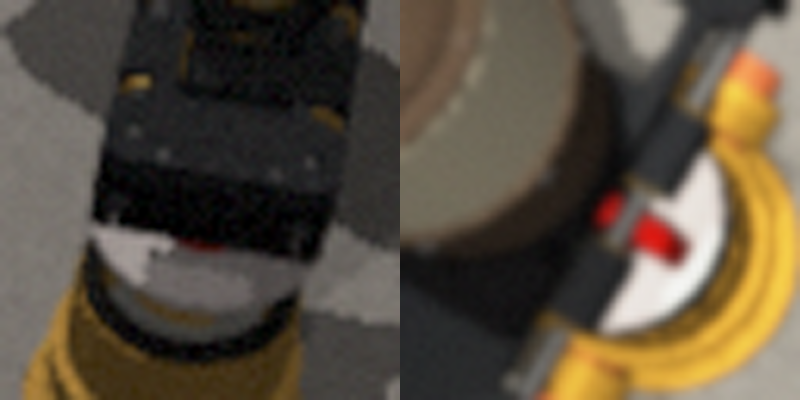

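```bash
python3 -m creep '[[0,-0.003,0.001,0.01,0,0,0],[0,-0.003,0.001,0.02,0,0,0],[0,-0.003,0.001,0.025,0,0,0],[0,-0.003,0.001,0.025,0,0,0]]'; python3 go.py 0.4938 0.1138 0.13 61.5
```

```text
time_s: 7.52
tcp_pos: [0.4935, 0.1137, 0.1343]
ee_rot: [[0.478, 0.878, -0.001], [0.878, -0.478, 0.0], [-0.0, -0.001, -1.0]]
wrist_force: [-0.4, 0.2, -3.4]
gripper_width: 0.139
t 7.52 tcp [0.4935 0.1137 0.1343] yaw 61.43 tilt 0.06 F [-0.4  0.2 -3.4] M [-0.107 -0.093  0.058] w 0.139 j [ 3.130e+01  1.680e+01 -2.430e+01 -1.000e-01 -4.890e+01  1.201e+02]
shift units [0.0008 0.0006 0.0142] turn units [-0.0003  0.0001 -0.0004] mm [0.2 0.2 4.3] deg [-0.1  0.  -0.1] rows 0.10247210958474376 0.013229712382462675
```

```bash
python3 -m creep '[[0,0.001,0.001,0.004,0,0,0],[0,0.001,0.001,0.008,0,0,0],[0,0.001,0.001,0.008,0,0,0]]'; python3 go.py 0.4938 0.1138 0.13 61.5
```

```text
time_s: 7.77
tcp_pos: [0.4938, 0.1137, 0.1315]
ee_rot: [[0.478, 0.878, -0.002], [0.878, -0.478, -0.0], [-0.001, -0.001, -1.0]]
wrist_force: [0.7, 0.8, -3.4]
gripper_width: 0.136
t 7.77 tcp [0.4938 0.1137 0.1315] yaw 61.42 tilt 0.09 F [ 0.7  0.8 -3.4] M [-0.096 -0.013  0.001] w 0.136 j [ 3.130e+01  1.700e+01 -2.450e+01 -1.000e-01 -4.860e+01  1.201e+02]
shift units [ 0.0002 -0.0001  0.0051] turn units [-0.0004  0.0003 -0.0004] mm [ 0.1 -0.   1.5] deg [-0.1  0.1 -0.1] rows 0.03663150430907644 0.01688750001716978
```

```bash
python3 -m creep '[[0,0,0,0.004,0,0,0],[0,0,0,0.008,0,0,0],[0,0,0,0.008,0,0,0]]'; python3 go.py 0.4938 0.1138 0.126 61.5
```

```text
time_s: 8.02
tcp_pos: [0.4936, 0.1137, 0.1288]
ee_rot: [[0.478, 0.878, -0.002], [0.878, -0.478, -0.0], [-0.001, -0.002, -1.0]]
wrist_force: [0.0, -0.7, -2.9]
gripper_width: 0.138
t 8.02 tcp [0.4936 0.1137 0.1288] yaw 61.42 tilt 0.12 F [ 0.  -0.7 -2.9] M [-0.049 -0.075  0.023] w 0.138 j [ 3.130e+01  1.720e+01 -2.470e+01 -1.000e-01 -4.820e+01  1.201e+02]
shift units [0.0007 0.0004 0.0095] turn units [-0.0005  0.0004 -0.0004] mm [0.2 0.1 2.8] deg [-0.1  0.1 -0.1] rows 0.06832557418313175 0.020579779420519296
```

```bash
python3 -m creep '[[0,0,0,0.005,0,0,0],[0,0,0,0.010,0,0,0],[0,0,0,0.015,0,0,0],[0,0,0,0.015,0,0,0]]'; python3 go.py 0.4938 0.1138 0.122 61.5; python3 -m creep '[[0,0,0,0.005,0,0,0],[0,0,0,0.008,0,0,0],[0,0,0,0.008,0,0,0]]'; python3 go.py 0.4938 0.1138 0.118 61.5
```

```text
time_s: 8.35
tcp_pos: [0.4934, 0.1136, 0.1239]
ee_rot: [[0.478, 0.878, -0.003], [0.878, -0.478, -0.001], [-0.002, -0.002, -1.0]]
wrist_force: [0.0, -0.3, -2.8]
gripper_width: 0.132
t 8.35 tcp [0.4934 0.1136 0.1239] yaw 61.41 tilt 0.17 F [ 0.  -0.3 -2.8] M [-0.093 -0.061 -0.006] w 0.132 j [ 3.130e+01  1.760e+01 -2.500e+01 -1.000e-01 -4.760e+01  1.201e+02]
shift units [0.0014 0.0009 0.0065] turn units [-0.0007  0.0006 -0.0005] mm [0.4 0.3 1.9] deg [-0.1  0.1 -0.1] rows 0.0479893060463023 0.026374916147940977
time_s: 8.6
tcp_pos: [0.4932, 0.1135, 0.1213]
ee_rot: [[0.478, 0.878, -0.003], [0.878, -0.478, -0.001], [-0.002, -0.003, -1.0]]
wrist_force: [-0.3, -1.0, -3.2]
gripper_width: 0.135
t 8.6 tcp [0.4932 0.1135 0.1213] yaw 61.41 tilt 0.2 F [-0.3 -1.  -3.2] M [-0.044 -0.101 -0.016] w 0.135 j [ 3.130e+01  1.780e+01 -2.520e+01 -1.000e-01 -4.720e+01  1.201e+02]
shift units [0.0019 0.0014 0.0109] turn units [-0.0008  0.0008 -0.0005] mm [0.6 0.4 3.3] deg [-0.1  0.1 -0.1] rows 0.0801528519915947 0.03068284274796436
```

```bash
python3 -m creep '[[0,0.001,0.001,0.004,-0.0008,0.0008,0],[0,0.001,0.001,0.008,-0.0008,0.0008,0],[0,0.001,0.001,0.008,-0.0008,0.0008,0]]'; python3 go.py 0.4938 0.1138 0.118 61.5
```

```text
time_s: 8.85
tcp_pos: [0.4934, 0.1135, 0.1186]
ee_rot: [[0.479, 0.878, -0.0], [0.878, -0.479, -0.0], [-0.0, -0.0, -1.0]]
wrist_force: [-0.9, 0.0, -3.6]
gripper_width: 0.134
t 8.85 tcp [0.4934 0.1135 0.1186] yaw 61.41 tilt 0.02 F [-0.9  0.  -3.6] M [-0.106 -0.093 -0.007] w 0.134 j [ 31.4  18.  -25.5  -0.  -46.6 120.1]
shift units [0.0014 0.0007 0.0021] turn units [-0.0001  0.0001 -0.0005] mm [0.4 0.2 0.6] deg [-0.   0.  -0.1] rows 0.018908585263490044 0.013059298441254327
```

```bash
python3 -m creep '[[0,0.001,0.0007,0.003,0,0,0],[0,0.001,0.0007,0.005,0,0,0],[0,0.001,0.0007,0.005,0,0,0]]'; python3 go.py 0.4938 0.1138 0.117 61.5
```

```text
time_s: 9.1
tcp_pos: [0.4938, 0.1137, 0.1178]
ee_rot: [[0.478, 0.878, -0.0], [0.878, -0.478, -0.0], [-0.0, -0.0, -1.0]]
wrist_force: [-3.1, 0.1, 3.0]
gripper_width: 0.131
t 9.1 tcp [0.4938 0.1137 0.1178] yaw 61.43 tilt 0.02 F [-3.1  0.1  3. ] M [-0.12   0.728  0.017] w 0.131 j [ 31.3  18.  -25.5   0.  -46.5 120.1]
shift units [ 0.0005 -0.0001  0.0026] turn units [-0.      0.0001 -0.0004] mm [ 0.2 -0.   0.8] deg [-0.   0.  -0.1] rows 0.019210597087264393 0.010547999094972366
```

```bash
python3 -m creep '[[0,0,0,-0.001,0,0,0.025],[0,0,0,-0.001,0,0,0.05],[0,0,0,-0.001,0,0,0.075],[0,0,0,-0.001,0,0,0.075]]'; python3 go.py 0.4938 0.1138 0.1178 61.5
```

```text
time_s: 9.43
tcp_pos: [0.4942, 0.1138, 0.1183]
ee_rot: [[0.671, 0.741, 0.001], [0.741, -0.671, 0.0], [0.001, 0.0, -1.0]]
wrist_force: [-0.3, -0.4, -0.8]
gripper_width: 0.135
t 9.43 tcp [0.4942 0.1138 0.1183] yaw 47.85 tilt 0.06 F [-0.3 -0.4 -0.8] M [-0.04  -0.051 -0.009] w 0.135 j [ 31.3  18.  -25.4   0.  -46.5 106.5]
shift units [-0.0009 -0.0008  0.0016] turn units [ 0.0002 -0.0003 -0.0758] mm [-0.3 -0.2  0.5] deg [  0.   -0.  -13.6] rows 0.014364081480534831 1.9061929129970336
```

```bash
python3 -m creep '[[0,0,0,0,0,0,0.02],[0,0,0,0,0,0,0.04],[0,0,0,0,0,0,0.055],[0,0,0,0,0,0,0.055]]'; python3 go.py 0.4938 0.1138 0.1178 61.5
```

```text
time_s: 9.77
tcp_pos: [0.4942, 0.1139, 0.1183]
ee_rot: [[0.788, 0.616, 0.001], [0.616, -0.788, 0.0], [0.001, 0.0, -1.0]]
wrist_force: [-0.5, 0.2, -0.6]
gripper_width: 0.134
t 9.77 tcp [0.4942 0.1139 0.1183] yaw 38.01 tilt 0.07 F [-0.5  0.2 -0.6] M [-0.199  0.075  0.013] w 0.134 j [ 31.3  18.  -25.4   0.  -46.5  96.7]
shift units [-0.0013 -0.0007  0.0016] turn units [ 0.0002 -0.0003 -0.1305] mm [-0.4 -0.2  0.5] deg [  0.   -0.1 -23.5] rows 0.015347198394662394 3.2801058708838733
```

```bash
python3 -m creep '[[0,0,0,0,0,0,0.014],[0,0,0,0,0,0,0.028],[0,0,0,0,0,0,0.028]]'; python3 go.py 0.4938 0.1138 0.1178 61.5;  python3 -m creep '[[0,0,0,0,0,0,0.014],[0,0,0,0,0,0,0.028],[0,0,0,0,0,0,0.028]]'; python3 go.py 0.4938 0.1138 0.1178 61.5
```

```text
time_s: 10.02
tcp_pos: [0.4943, 0.1139, 0.1183]
ee_rot: [[0.838, 0.546, 0.001], [0.546, -0.838, 0.001], [0.001, 0.0, -1.0]]
wrist_force: [-1.0, -0.2, -1.2]
gripper_width: 0.136
t 10.02 tcp [0.4943 0.1139 0.1183] yaw 33.07 tilt 0.08 F [-1.  -0.2 -1.2] M [-0.168  0.105 -0.073] w 0.136 j [ 31.3  18.  -25.4   0.  -46.5  91.7]
shift units [-0.0016 -0.0006  0.0016] turn units [ 0.0002 -0.0004 -0.1579] mm [-0.5 -0.2  0.5] deg [  0.   -0.1 -28.4] rows 0.016861420826459805 3.970482020353753
time_s: 10.27
tcp_pos: [0.4942, 0.1139, 0.1182]
ee_rot: [[0.882, 0.472, 0.001], [0.472, -0.882, 0.001], [0.001, 0.0, -1.0]]
wrist_force: [-1.0, -0.4, -1.7]
gripper_width: 0.132
t 10.27 tcp [0.4942 0.1139 0.1182] yaw 28.14 tilt 0.07 F [-1.  -0.4 -1.7] M [-0.162  0.247 -0.019] w 0.132 j [ 31.3  18.  -25.4   0.  -46.5  86.8]
shift units [-0.0015 -0.0004  0.0014] turn units [ 1.000e-04 -4.000e-04 -1.853e-01] mm [-0.4 -0.1  0.4] deg [  0.   -0.1 -33.4] rows 0.014836661222194897 4.658543629640647
```

```bash
python3 -m creep '[[0,0,0,0,0,0,0.014],[0,0,0,0,0,0,0.028],[0,0,0,0,0,0,0.028]]'; python3 go.py 0.4938 0.1138 0.1178 61.5;  python3 -m creep '[[0,0,0,0,0,0,0.014],[0,0,0,0,0,0,0.028],[0,0,0,0,0,0,0.028]]'; python3 go.py 0.4938 0.1138 0.1178 61.5
```

```text
time_s: 10.52
tcp_pos: [0.4943, 0.1139, 0.1182]
ee_rot: [[0.919, 0.394, 0.001], [0.394, -0.919, 0.001], [0.001, -0.0, -1.0]]
wrist_force: [-0.2, -0.2, -0.8]
gripper_width: 0.137
t 10.52 tcp [0.4943 0.1139 0.1182] yaw 23.23 tilt 0.08 F [-0.2 -0.2 -0.8] M [-0.111  0.146 -0.022] w 0.137 j [ 31.3  18.  -25.4   0.  -46.5  81.9]
shift units [-0.0016 -0.0003  0.0015] turn units [ 1.000e-04 -4.000e-04 -2.126e-01] mm [-0.5 -0.1  0.4] deg [  0.   -0.1 -38.3] rows 0.015549607564370602 5.344978752386729
time_s: 10.77
tcp_pos: [0.4943, 0.114, 0.1181]
ee_rot: [[0.949, 0.314, 0.001], [0.314, -0.949, 0.001], [0.002, -0.0, -1.0]]
wrist_force: [-1.2, -0.3, -2.1]
gripper_width: 0.135
t 10.77 tcp [0.4943 0.114  0.1181] yaw 18.32 tilt 0.1 F [-1.2 -0.3 -2.1] M [ 0.086  0.146 -0.046] w 0.135 j [ 31.4  18.  -25.4   0.  -46.4  77. ]
shift units [-0.0018  0.0001  0.001 ] turn units [ 1.000e-04 -5.000e-04 -2.399e-01] mm [-0.5  0.   0.3] deg [  0.   -0.1 -43.2] rows 0.015051287519464808 6.031338651208852
```

```bash
python3 -m creep '[[0,0,0,0.0003,0,0,0.014],[0,0,0,0.0005,0,0,0.025],[0,0,0,0.0005,0,0,0.025]]'; python3 go.py 0.4938 0.1138 0.1178 61.5;  python3 -m creep '[[0,0,0,0.0005,0,0,0.012],[0,0,0,0.001,0,0,0.022],[0,0,0,0.001,0,0,0.022]]'; python3 go.py 0.4938 0.1138 0.1178 61.5
```

```text
time_s: 11.02
tcp_pos: [0.4942, 0.1141, 0.1178]
ee_rot: [[0.97, 0.242, 0.001], [0.242, -0.97, 0.001], [0.001, -0.0, -1.0]]
wrist_force: [-1.2, 0.9, -2.3]
gripper_width: 0.138
t 11.02 tcp [0.4942 0.1141 0.1178] yaw 13.99 tilt 0.09 F [-1.2  0.9 -2.3] M [0.196 0.19  0.144] w 0.138 j [ 31.4  18.1 -25.5  -0.  -46.4  72.6]
shift units [-0.0017  0.0005 -0.0002] turn units [ 1.00e-04 -5.00e-04 -2.64e-01] mm [-0.5  0.2 -0.1] deg [  0.   -0.1 -47.5] rows 0.012636255029986452 6.6361263894732865
time_s: 11.27
tcp_pos: [0.4941, 0.1141, 0.1174]
ee_rot: [[0.984, 0.177, 0.001], [0.177, -0.984, 0.001], [0.001, -0.0, -1.0]]
wrist_force: [-0.4, 0.4, -1.6]
gripper_width: 0.133
t 11.27 tcp [0.4941 0.1141 0.1174] yaw 10.2 tilt 0.07 F [-0.4  0.4 -1.6] M [0.053 0.261 0.134] w 0.133 j [ 31.4  18.1 -25.5   0.  -46.4  68.8]
shift units [-0.0013  0.0007 -0.0013] turn units [ 0.     -0.0004 -0.285 ] mm [-0.4  0.2 -0.4] deg [  0.   -0.1 -51.3] rows 0.014060308889732313 7.164459110128512
```

```bash
python3 -m creep '[[0,0,0,0.0005,0,0,0.010],[0,0,0,0.001,0,0,0.02]]'; python3 go.py 0.4938 0.1138 0.1178 61.5;  python3 -m creep '[[0,0,0,0,0,0,0.004]]'; python3 go.py
```

```text
time_s: 11.43
tcp_pos: [0.4941, 0.114, 0.1172]
ee_rot: [[0.993, 0.118, 0.001], [0.118, -0.993, 0.0], [0.001, -0.0, -1.0]]
wrist_force: [-1.6, -0.3, -0.6]
gripper_width: 0.136
t 11.43 tcp [0.4941 0.114  0.1172] yaw 6.78 tilt 0.06 F [-1.6 -0.3 -0.6] M [0.114 0.305 0.411] w 0.136 j [ 31.4  18.1 -25.5   0.  -46.3  65.4]
shift units [-0.0012  0.0007 -0.002 ] turn units [ 1.00e-04 -3.00e-04 -3.04e-01] mm [-0.3  0.2 -0.6] deg [  0.   -0.1 -54.7] rows 0.017521727388379954 7.641908285091919
time_s: 11.52
tcp_pos: [0.4941, 0.1141, 0.1172]
ee_rot: [[0.994, 0.109, 0.001], [0.109, -0.994, 0.0], [0.001, -0.0, -1.0]]
wrist_force: [-1.3, 0.0, -1.7]
gripper_width: 0.136
t 11.52 tcp [0.4941 0.1141 0.1172] yaw 6.23 tilt 0.06 F [-1.3  0.  -1.7] M [0.084 0.22  0.419] w 0.136 j [ 31.4  18.1 -25.5   0.  -46.3  64.8]
```

```bash
python3 -m creep '[[0,0,0,0,0,0,0]]' | tail -2; python3 go.py; python3 -m creep '[[0,0,0,0,0,0,0],[0,0,0,0,0,0,0]]' | tail -1; python3 go.py
```

```text
wrist_force: [-2.1, 0.4, -1.2]
gripper_width: 0.137
t 11.6 tcp [0.4941 0.1141 0.1171] yaw 6.4 tilt 0.06 F [-2.1  0.4 -1.2] M [0.07  0.238 0.384] w 0.137 j [ 31.4  18.1 -25.5   0.1 -46.3  65. ]
gripper_width: 0.134
t 11.77 tcp [0.4941 0.1141 0.1172] yaw 6.49 tilt 0.07 F [-0.5  0.5 -1.6] M [0.11  0.272 0.311] w 0.134 j [ 31.4  18.1 -25.5   0.1 -46.3  65.1]
```

```bash
python3 -m creep '[[0.3,0,0,0,0,0,0],[0.6,0,0,0,0,0,0],[1,0,0,0,0,0,0],[1,0,0,0,0,0,0],[1,0,0,0,0,0,0]]'; python3 go.py 0.494 0.114 0.24 6; python3 -m creep '[[1,0,0,0,0,0,0],[1,0,0,0,0,0,0],[1,0,0,0,0,0,0],[1,0,0,0,0,0,0]]'; python3 go.py
```

```text
time_s: 12.18
tcp_pos: [0.4944, 0.1141, 0.1174]
ee_rot: [[0.994, 0.113, 0.002], [0.113, -0.994, 0.0], [0.002, -0.0, -1.0]]
wrist_force: [0.6, -0.4, -0.3]
gripper_width: 0.43
t 12.18 tcp [0.4944 0.1141 0.1174] yaw 6.48 tilt 0.1 F [ 0.6 -0.4 -0.3] M [-0.081 -0.024 -0.032] w 0.43 j [ 31.4  18.1 -25.5   0.1 -46.3  65.1]
shift units [-6.000e-04  3.000e-04 -4.087e-01] turn units [-0.     -0.0006  0.0027] mm [-2.000e-01  1.000e-01 -1.226e+02] deg [-0.  -0.1  0.5] rows 2.9404493024331724 0.06890350772280635
time_s: 12.52
tcp_pos: [0.4944, 0.1141, 0.1174]
ee_rot: [[0.994, 0.113, 0.002], [0.113, -0.994, 0.0], [0.002, 0.0, -1.0]]
wrist_force: [-0.6, 0.2, 0.5]
gripper_width: 0.733
t 12.52 tcp [0.4944 0.1141 0.1174] yaw 6.48 tilt 0.1 F [-0.6  0.2  0.5] M [-0.063 -0.022  0.053] w 0.733 j [ 31.4  18.1 -25.5   0.1 -46.3  65.1]
```

```bash
python3 -m creep '[[1,0,0,-0.05,0,0,0],[1,0,0,-0.15,0,0,0],[1,0,0,-0.28,0,0,0],[1,0,0,-0.4,0,0,0],[1,0,0,-0.45,0,0,0]]' | head -2; python3 go.py 0.38 0.42 0.26 6
```

```text
time_s: 12.93
tcp_pos: [0.4962, 0.1147, 0.2579]
t 12.93 tcp [0.4962 0.1147 0.2579] yaw 6.53 tilt 0.62 F [ 1.7 -0.   1.2] M [-0.024 -0.138  0.024] w 0.991 j [ 31.4   9.6 -14.2   0.2 -65.5  65.1]
shift units [-0.2692 -1.055  -0.0078] turn units [-0.0006 -0.0034  0.003 ] mm [ -80.7 -316.5   -2.3] deg [-0.1 -0.6  0.5] rows 7.833186168160352 0.11429193407218921
```

```bash
python3 -m creep '[[1,-0.25,-0.98,0,0,0,0],[1,-0.25,-0.98,0,0,0,0],[1,-0.25,-0.98,0,0,0,0],[1,-0.25,-0.98,0,0,0,0],[1,-0.25,-0.98,0,0,0,0]]' | head -2;python3 -m creep '[[1,0,0,0,0,0,0],[1,0,0,0,0,0,0]]' | head -2
python3 - <<'E'
from h import *
o=[];ims={}
for n in CM:
    im=r.capture(n); ims[n]=im; cv2.imwrite(f"pics/{n}6.png",im); u=np.int32(proj(n,[.4935,.1135,.1])[0]); k=32
    o.append(cv2.resize(im[u[1]-k:u[1]+k,u[0]-k:u[0]+k],(400,400),interpolation=cv2.INTER_CUBIC))
cv2.imwrite("pics/d7.png",np.hstack(o))
for k,v in fit_cap(ims,[.4938,.114,np.radians(6)],.1123).items(): print("cap",k,np.round(v[0][:2],4),np.degrees(v[0][2]).round(1),round(v[1],1))
E
```

```text
time_s: 13.35
tcp_pos: [0.4204, 0.3107, 0.2564]
time_s: 13.52
tcp_pos: [0.4194, 0.3126, 0.2561]
cap both [0.4943 0.114 ] 3.6 232.5
cap scene [0.495  0.1126] 1.5 107.2
cap top [0.4932 0.115 ] 9.0 107.3
```

View pics/d7.png

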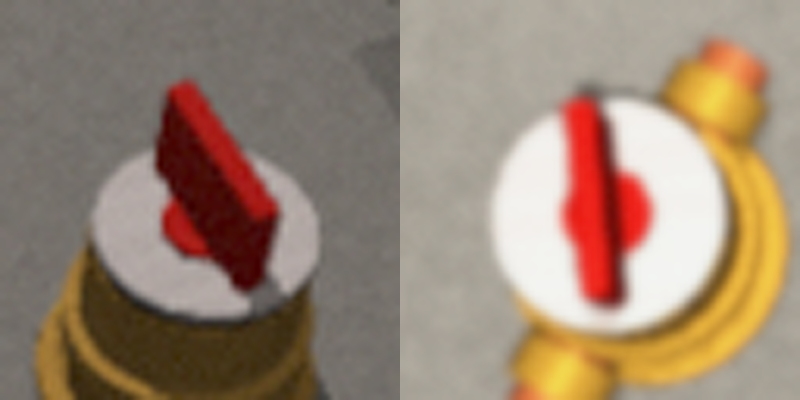

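View pics/top6.png

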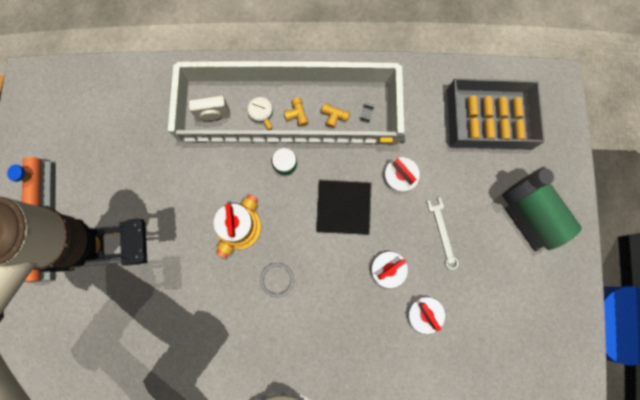

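Run:
```python
from station import r
print(r.finish_job())
```

```text
the job is handed in; nothing more can be done
None
```

I took the cap that stood farthest to the robot's left, the one on the mat. Its pins went through the slots on the first try. I then turned it clockwise about 55° (0.96 rad), let go, and handed the job in at about 13.5 s.

**Tightness:**
- The moment was about 0.41 N m while turning and 0.31–0.38 N m at rest. That is above the nominal 0.28 N m but under the 0.45 N m limit.
- The gasket was compressed by about 1.4–1.5 mm, which I estimate as a squeeze of 10–11 N.
- The two measures disagree somewhat: at 0.28 N m per 10 N, the 0.41 N m reading would mean about 15 N. Both are within the 8–16 N range.
- I did not grip the cap again to re-measure the moment after letting go.

**Final pictures:**
- The cap sits upright in the mouth, within about 1–2 mm of the axis by the camera fits.
- The handle angle read about 9° from the top camera and 1.5° from the scene camera, against 6.5° from the robot's own pose. The cameras had disagreed in the same way at the start.
- The bystanders and the other three caps look unmoved, and the gripper is well clear.

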